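# Reload the press set in reverse order

## Robot

A 6-joint arm with a two-finger parallel gripper is mounted at the origin on a cart in front of the work surface, level with it; the furniture and walls round the work are solid. World frame = base frame: x ahead of the robot, y to its left, z up, the work surface at z = 0. Lengths are in m, angles in rad, forces in N, time in s.
With the tool pointing down it reaches from about 0.25 to 0.725 m from the base axis. Payload 9.7 kg.
Tool frame: the origin (TCP) lies at the very end of the fingers, on their centre line; the grasp point (between the pads) lies arm.grip_depth behind it (arm.grip_depth is the distance from the TCP to the grasp point, in m); z points along the fingers, y is the line along which they close (so a half turn about z gives the same grasp; the last joint's range is limited). The gripper opens to 85 mm and grips with 20 to 120 N. Pads are 22 mm wide; open, the fingers measure 114 mm over their backs; the gripper's body (76 mm by 85 mm) begins 54 mm behind the grasp point. The pads swing forward as they close: fully open they stand 13 mm farther back than shut.
Start: joints at [-1.27, 0.087, 0.176, 1.66, 0, 1.571], TCP at [0.163, -0.525, 0.231] pointing down, gripper open.
Joint ranges: [-3.13, 3.13], [-0.85, 1.81], [-1.15, 1.24], [-2.2, 2.28], [-1.44, 1.52], [-3.14, 3.14]. Speed limits (rad/s): [2.22, 2.22, 2.57, 3.14, 3.14, 3.14].

## Interface

Orientations are given as a 3x3 rotation matrix whose columns are the frame's x, y, z axes.
In Python, from rig import arm, kin, vision gives the robot as it stands. Calls block until the motion is done:
- arm.goto(position, orientation): joint-space move of the TCP to a pose.
- arm.move_l(position, rot=None, v=0.15): straight line of the TCP; rot=None keeps the orientation; v is the mean speed in m/s.
- arm.set_joints(angles): joint-space move.
- arm.set_gripper(opening, squeeze=None): finger opening in m; squeeze is the grip in N (None keeps the last); returns when the fingers have stopped.
- arm.wait(seconds).
- kin.solve_ik(position, orientation): joint angles nearest the present ones, or None.
- vision.camera(name): name is "scene" or "top" or "wrist"; returns a dict with "color" (420x560x3 uint8, red, green, blue), "depth" (420x560 float32, m along the optical axis (not along the pixel's ray), 0 where there is no reading), "fx", "fy", "cx", "cy" (pixels), "cam_to_world" (4x4, takes a point from camera to world coordinates). Camera axes: x right, y up, looking along -z (the intrinsics and any distortion apply to the point x, -y, -z); pixel columns grow to the right and rows downward; lengths in m; the calibration is good to about 2 mm. The wrist camera is an equidistant fisheye: a pixel r from the principal point sees the ray r / f radians off the axis. A picture is of the moment at which its call begins.
A pose or a line that the arm cannot do raises arm.PlanningError and nothing moves.
- arm.hand_in(): hands the job in; it is judged then, once.
Readings, each from a call of its own:
- arm.get_time_s(): time.
- arm.get_joints(): joint angles.
- arm.get_joint_velocities(): joint speeds.
- arm.get_joint_torque(): joint torques, N m.
- arm.get_eef_pos(): TCP position.
- arm.get_eef_rot(): TCP orientation.
- arm.get_force(): force on the tool from outside, world axes, zero at the start.
- arm.get_torque(): the same for the moment, N m.
- arm.get_gripper_width(): finger opening in m.
- arm.get_grip_force(): force on a finger pad.
Only numpy, scipy, OpenCV 4.12 (cv2) and the standard library are available. Lean on these libraries where they do the work, as an engineer would, in place of code of your own. Each camera call takes 0.05 s, during which the arm holds its last target. There are 200 camera calls.

## Task

The press pieces (a punch and three bushes) stand in the wooden rack in the order they came off the press. Move all four to the blue rack in reverse order for going back on: the piece nearest the red end block of the wooden rack goes into the place farthest from the red block of the blue rack, and so on along the row. Keep each piece upright the whole time, and leave it standing on the white spot of its place.

Things in the scene. Friction and masses are not known exactly. Their poses are not given: they have to be found in the camera images.
- wood_rack: Source rack, fixed: pale wood board 60 x 300 x 12 mm (x,y,z); red end block (24 mm high) at its +y end. Ribs 3 mm thick, 5 mm above the board, part it into four 67 mm places, middles at x 0, y +105 (by the red block), +35, -35, -105 mm. A 3 mm pad in each place: pieces stand 15 mm above the bench. Origin: underside, between 2nd and 3rd place; y along the row to the red block.
- metal_rack: Target rack, fixed: blue board 60 x 300 x 12 mm (x,y,z); red end block (24 mm high) at its +y end. Ribs 3 mm thick, 5 mm above the board, part it into four 67 mm places, middles at x 0, y +105 (by the red block), +35, -35, -105 mm. White 44 mm spot in the middle of each; pieces placed stand 12 mm above the bench. Origin: underside, between 2nd and 3rd place; y along the row to the red block.
- punch: Loose dark steel press punch standing upright, 64 mm high: a round foot 40 mm across and 17 mm high, above it a round shank about 24 mm across; grip the shank. About 0.32 kg. Origin: centre of its underside, z up. At the start it stands near the middle of one place of the wooden rack, on the yellow pad; which place is shuffled.
- punch_pad: The yellow plastic pad, 52 x 52 x 3 mm, fixed in one place of the wooden rack; it marks where the punch stood at the start. Origin: centre of its underside, 12 mm above the bench.
- brass_bush: Loose yellow brass ring-shaped bush lying flat, 38 mm across, 12 mm high; grip it across the outside. About 0.05 kg. Origin: centre of its underside, z up. At the start it stands near the middle of one place of the wooden rack, on the green pad; which place is shuffled.
- brass_bush_pad: The green plastic pad, 52 x 52 x 3 mm, fixed in one place of the wooden rack; it marks where the brass bush stood at the start. Origin: centre of its underside, 12 mm above the bench.
- bright_bush: Loose bright pale silver ring-shaped bush lying flat, 30 mm across, 10 mm high; grip it across the outside. About 0.04 kg. Origin: centre of its underside, z up. At the start it stands near the middle of one place of the wooden rack, on the blue pad; which place is shuffled.
- bright_bush_pad: The blue plastic pad, 52 x 52 x 3 mm, fixed in one place of the wooden rack; it marks where the bright bush stood at the start. Origin: centre of its underside, 12 mm above the bench.
- dark_bush: Loose dark grey ring-shaped bush lying flat, 28 mm across, 16 mm high; grip it across the outside. About 0.06 kg. Origin: centre of its underside, z up. At the start it stands near the middle of one place of the wooden rack, on the white pad; which place is shuffled.
- dark_bush_pad: The white plastic pad, 52 x 52 x 3 mm, fixed in one place of the wooden rack; it marks where the dark bush stood at the start. Origin: centre of its underside, 12 mm above the bench.

How it is judged:
By the outcome, as a careful person would: the job done as asked, in the order asked, and still so for the second after the job is handed in, with the robot touching nothing.
It also fails if it takes over 96 s, if anything falls off the work surface, if the arm or the gripper's body presses on something with over 40 N, if the wrist force passes 120 N, or if a joint passes its speed limit or range.

## Working session

There is one attempt and no reset: what is moved stays moved. The work goes in short steps, each a Python script; the robot and the scene stay as the last script left them, time stands still between calls to the robot, and variables do not carry over. Pictures are saved under pics/ and viewed, at most 14 in all, crops included, and the job is handed in when it is done.

```bash
ls; mkdir -p pics
python3 - <<'E'
from rig import arm,kin,vision
import cv2,numpy as np
for n in("scene","top"):
    c=vision.camera(n); cv2.imwrite(f"pics/{n}0.png",c["color"][:,:,::-1]); np.savez(f"{n}0.npz",**c)
    print(n,c["fx"],c["cx"],c["cy"],np.round(c["cam_to_world"],3).tolist())
print(arm.grip_depth,arm.get_time_s(),np.round(arm.get_eef_rot(),2).tolist())
E
```

```text
pics
scene 478.89764845353216 286.4462783059007 206.7667316506982 [[-0.86, 0.31, -0.405, 0.194], [-0.51, -0.521, 0.684, 0.581], [0.001, 0.795, 0.607, 0.555], [0.0, 0.0, 0.0, 1.0]]
top 497.06257531751646 282.8946605326611 211.87870951709525 [[-0.026, 0.99, -0.141, 0.442], [-1.0, -0.028, -0.014, 0.003], [-0.017, 0.141, 0.99, 0.879], [0.0, 0.0, 0.0, 1.0]]
0.0187 0.1 [[0.96, 0.3, -0.0], [0.3, -0.96, 0.0], [0.0, -0.0, -1.0]]
```

View pics/top0.png

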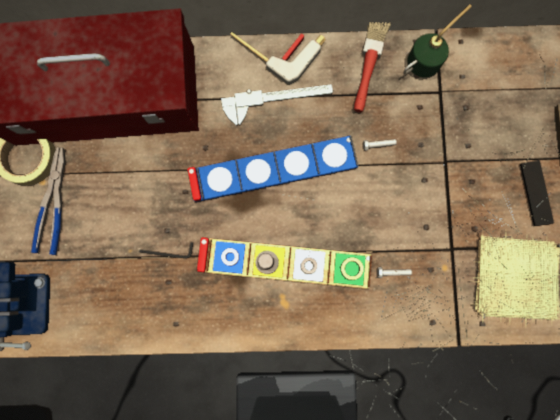

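View pics/scene0.png

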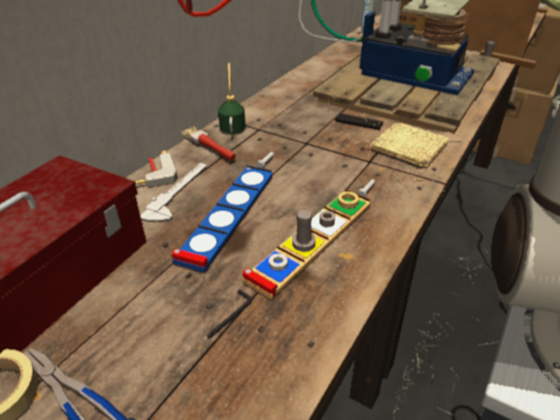

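Top view: from the red end, the wooden rack holds bright (230,257), punch (266,262), dark (308,266) and brass (351,269). The blue spots are at (219,179) by the red block, then (258,171), (296,163) and (335,155). The scene view shows the same order.

```bash
cat > meas.py <<'E'
import numpy as np,cv2
def rays(c):
    h,w=c["depth"].shape; u,v=np.meshgrid(np.arange(w),np.arange(h))
    return np.stack([(u-c["cx"])/c["fx"],-(v-c["cy"])/c["fy"],-np.ones((h,w))],-1)@c["cam_to_world"][:3,:3].T
def on_plane(c,z):
    r=rays(c);o=c["cam_to_world"][:3,3]; return o+r*((z-o[2])/r[...,2])[...,None]
def world(c): return c["cam_to_world"][:3,3]+rays(c)*c["depth"][...,None]
E
python3 - <<'E'
import numpy as np,cv2
from meas import *
seeds={"top":dict(bright=(230,257),punch=(266,262),dark=(308,266),brass=(351,269),s1=(219,179),s2=(258,171),s3=(296,163),s4=(335,155)),
"scene":dict(bright=(278,261),punch=(304,225),dark=(327,218),brass=(348,199),s1=(203,243),s2=(221,218),s3=(237,197),s4=(252,178))}
H=dict(bright=.025,punch=.079,dark=.031,brass=.027)
for n in seeds:
    c=dict(np.load(f"{n}0.npz")); W=world(c)
    for k,(u,v) in seeds[n].items():
        if k[0]=='s' and len(k)==2:
            m=(c["color"].min(-1)>150).astype(np.uint8)
            lab=cv2.connectedComponents(m)[1]; m=lab==lab[v,u]; P=on_plane(c,.012)[m]
            (x,y),r=cv2.minEnclosingCircle(P[:,:2].astype(np.float32))
            print(n,k,m.sum(),np.round(P.mean(0)*1e3,1),"z",np.median(W[m][:,2]).round(4),"circ",round(x*1e3,1),round(y*1e3,1),round(r*2e3,1))
        else:
            z=H[k]; t=.05 if k=="punch" else .015+(z-.015)*.6
            win=np.zeros(W.shape[:2],bool); s=22 if n=="top" else 30; win[v-s:v+s,u-s:u+s]=1
            m=win&(W[...,2]>t)&(np.abs(W[...,2]-z)<.008)&(c["depth"]>0)
            lab,nn,st,ce=None,*[None]*3
            l=cv2.connectedComponentsWithStats(m.astype(np.uint8)); i=1+np.argmax(l[2][1:,4]); m=l[1]==i
            P=on_plane(c,z)[m]; (x,y),r=cv2.minEnclosingCircle(P[:,:2].astype(np.float32))
            print(n,k,m.sum(),np.round(P.mean(0)*1e3,1),"z",np.median(W[m][:,2]).round(4),"circ",round(x*1e3,1),round(y*1e3,1),round(r*2e3,1))
t=cv2.imread("pics/top0.png")[130:300,180:380]; cv2.imwrite("pics/topc.png",cv2.resize(t,None,fx=3.5,fy=3.5,interpolation=cv2.INTER_CUBIC))
E
```

```text
top bright 171 [490.4 109.4  25. ] z 0.0239 circ 490.5 109.2 30.2
top punch 190 [479.3  45.4  79. ] z 0.078 circ 479.1 45.6 25.2
top dark 145 [471.8 -25.9  31. ] z 0.0294 circ 471.7 -25.8 27.9
top brass 214 [464.9 -99.1  27. ] z 0.0261 circ 464.8 -99.0 37.9
top s1 486 [629.  127.2  12. ] z 0.0116 circ 629.1 127.1 44.9
top s2 480 [641.8  58.3  12. ] z 0.0116 circ 641.8 58.4 44.8
top s3 478 [654.5 -10.4  12. ] z 0.0116 circ 654.3 -10.6 44.9
top s4 476 [667.2 -79.2  12. ] z 0.0115 circ 667.4 -79.1 45.0
scene bright 236 [488.9 160.   25. ] z 0.0237 circ 491.1 159.3 58.8
scene punch 163 [475.5  50.6  79. ] z 0.0783 circ 475.0 50.6 33.4
scene dark 191 [469.3  53.7  31. ] z 0.0283 circ 471.8 51.3 40.8
scene brass 167 [469.9 -24.8  27. ] z 0.0292 circ 468.3 -24.5 39.9
scene s1 373 [628.3 128.1  12. ] z 0.0123 circ 628.5 128.0 45.8
scene s2 314 [640.8  59.4  12. ] z 0.0122 circ 641.5 59.5 46.4
scene s3 263 [653.7  -9.4  12. ] z 0.0123 circ 654.1 -9.2 46.4
scene s4 227 [665.8 -78.1  12. ] z 0.0121 circ 666.1 -78.4 46.9
```

View pics/topc.png

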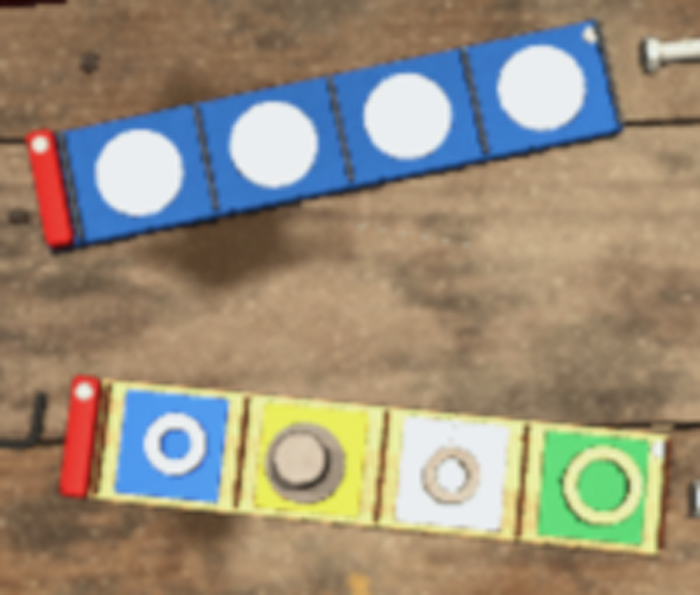

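```bash
cat > act.py <<'E'
from rig import arm,kin,vision
import numpy as np,cv2
W=np.array([.9925,-.122]); T=np.array([.9833,.182])
def R(a):
    a=a/np.linalg.norm(a); o=[np.array([[-s*a[1],s*a[0],0],[s*a[0],s*a[1],0],[0,0,-1]]).T for s in(1,-1)]
    return o
def best(p,a):   # half turn giving the last joint nearest mid range
    return min((r for r in R(a) if kin.solve_ik(p,r) is not None),key=lambda r:abs(kin.solve_ik(p,r)[5]))
SRC=dict(bright=(.4900,.1098),punch=(.4790,.0456),dark=(.4715,-.0255),brass=(.4646,-.0988))
S0=np.array([.6477,.0244]); Y=np.array([-.182,.9833])
DST={k:tuple(S0+Y*d) for k,d in dict(brass=.105,dark=.035,punch=-.035,bright=-.105).items()}
D=dict(bright=.030,punch=.024,dark=.028,brass=.038)
ZG=dict(bright=.016,punch=.037,dark=.017,brass=.016)
UP=.12
def st(s): print(s,"t",round(arm.get_time_s(),1),"pos",np.round(arm.get_eef_pos(),4),"w",round(arm.get_gripper_width(),4),"F",np.round(arm.get_force(),1),"grip",round(arm.get_grip_force(),1))
def pic(cam,f,box=None,s=1):
    i=vision.camera(cam)["color"][:,:,::-1]
    if box: i=i[box[1]:box[3],box[0]:box[2]]
    cv2.imwrite(f"pics/{f}.png",cv2.resize(i,None,fx=s,fy=s,interpolation=cv2.INTER_CUBIC))
def pick(k,up=UP):
    p=SRC[k]; r=best([*p,up],W)
    arm.goto([*p,up],r); arm.set_gripper(D[k]+.018,60 if k=="punch" else 35)
    arm.move_l([*p,ZG[k]+.012],v=.15); arm.move_l([*p,ZG[k]],v=.04); st("down")
    arm.set_gripper(0.0); st("grip")
def place(k,up=UP):
    q=DST[k]; r=max(R(T),key=lambda m:np.trace(m.T@arm.get_eef_rot()))
    arm.move_l([*SRC[k],up],v=.15); st("lift")
    arm.move_l([*q,up],r,v=.15)
    z=ZG[k]-.003+.0005
    arm.move_l([*q,z+.015],v=.15); arm.move_l([*q,z],v=.03); st("low")
def release(k,up=UP):
    arm.set_gripper(D[k]+.018); st("open")
    arm.move_l([*DST[k],up],v=.15); st("up")
E
python3 - <<'E'
from act import *
for k in SRC: print(k,np.round(DST[k],3),kin.solve_ik([*SRC[k],.12],best([*SRC[k],.12],W))[5],kin.solve_ik([*DST[k],.12],best([*DST[k],.12],T))[5])
pick("dark")
pic("scene","g1",(200,130,440,310),3)
E
```

```text
bright [ 0.667 -0.079] -1.2280478125842758 1.2700787355517686
punch [ 0.654 -0.01 ] -1.3535756696894694 1.3724651694470928
dark [0.641 0.059] -1.502518045461726 1.479229376078628
brass [0.629 0.128] 1.4835699913230993 -1.5534723092981981
down t 4.4 pos [ 0.4714 -0.0255  0.0169] w 0.046 F [-0.1  0.   0.8] grip 0.0
grip t 4.7 pos [ 0.4717 -0.0255  0.0174] w 0.0261 F [-0.2  0.1  3.5] grip 34.7
```

View pics/g1.png

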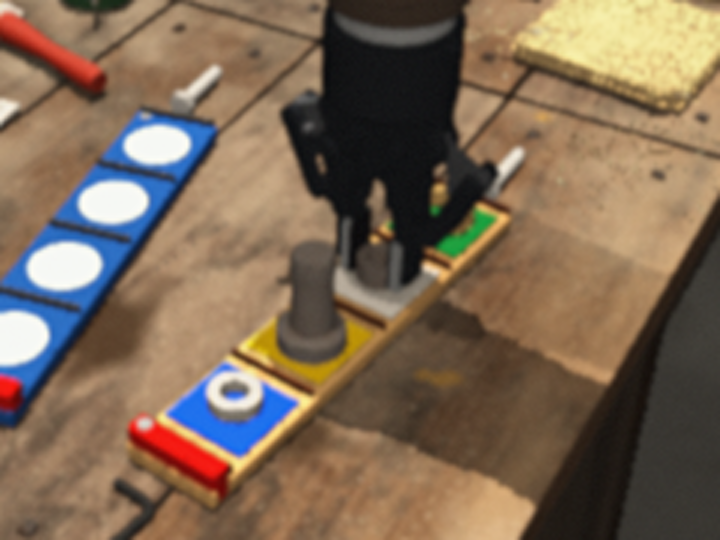

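The fingers straddle the dark bush at about (375,265) in the crop. They hold it with 35 N, and the tips just touch the pad, so I'm carrying on with the tips slightly higher.

```bash
sed -i 's/bright=.016,punch=.037,dark=.017,brass=.016/bright=.0175,punch=.037,dark=.0175,brass=.0175/' act.py
python3 - <<'E'
from act import *
place("dark"); release("dark"); pic("scene","g2",(170,130,410,310),3)
E
```

```text
lift t 5.6 pos [ 0.4711 -0.0255  0.1189] w 0.026 F [-0.5  0.8 -0.3] grip 34.4
low t 8.4 pos [0.6412 0.0588 0.0148] w 0.026 F [ 0.4 -0.2 -0.6] grip 34.5
open t 8.7 pos [0.6414 0.0588 0.0151] w 0.0462 F [-0.2 -0.2 -0.5] grip 0.0
up t 9.6 pos [0.6409 0.0588 0.1189] w 0.0461 F [ 0.5 -0.1  0.2] grip 0.0
```

View pics/g2.png

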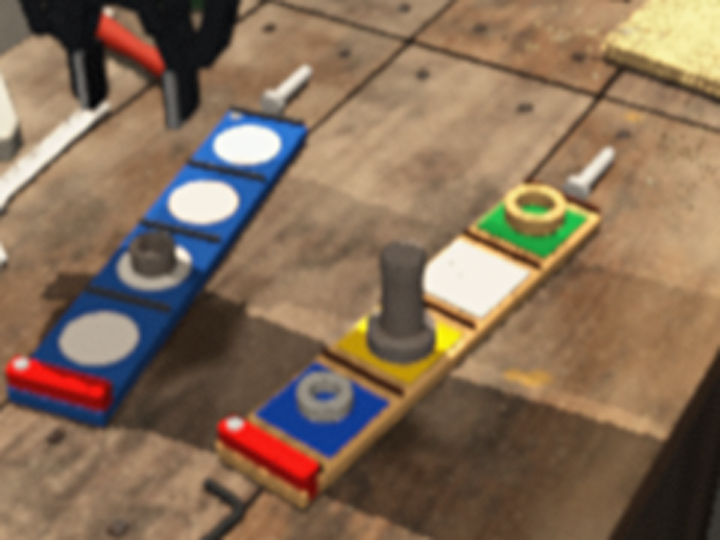

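The dark bush stands upright on the second blue spot at about (153,258). Doing the other two bushes next.

Run:
```python
from act import *
for k in("bright","brass"):
    pick(k)
    if arm.get_grip_force()<10: raise SystemExit("no grip")
    place(k); release(k)
pic("scene","g3",(170,130,410,310),3)
```

```text
down t 11.7 pos [0.4899 0.1098 0.0174] w 0.0481 F [-0.   0.3  0.3] grip 0.0
grip t 12.0 pos [0.4901 0.1099 0.0179] w 0.0276 F [-2.   0.   4.5] grip 34.5
lift t 12.9 pos [0.4896 0.1097 0.119 ] w 0.0274 F [-0.3 -0.2  0.4] grip 34.5
low t 16.1 pos [ 0.6667 -0.0788  0.015 ] w 0.027 F [-2.3  0.2  2.6] grip 34.8
open t 16.5 pos [ 0.6668 -0.0788  0.0148] w 0.0477 F [ 0.3 -0.5 -1.2] grip 0.0
up t 17.3 pos [ 0.6664 -0.0788  0.1189] w 0.0483 F [0. 0. 0.] grip 0.0
down t 21.6 pos [ 0.4645 -0.0988  0.0174] w 0.0563 F [-0.1  0.6  0.4] grip 0.0
grip t 21.9 pos [ 0.4647 -0.0989  0.018 ] w 0.0353 F [-1.4 -0.5  4.7] grip 35.1
lift t 22.8 pos [ 0.4642 -0.0987  0.119 ] w 0.0355 F [-0.7  0.5 -0.6] grip 35.0
low t 26.2 pos [0.6285 0.1277 0.0151] w 0.0355 F [-0.9  0.1  2.5] grip 35.3
open t 26.5 pos [0.6286 0.1277 0.0148] w 0.0559 F [-0.1 -0.5  1.5] grip 0.0
up t 27.4 pos [0.6282 0.1276 0.1189] w 0.056 F [-0.4  0.  -0.2] grip 0.0
```

View pics/g3.png

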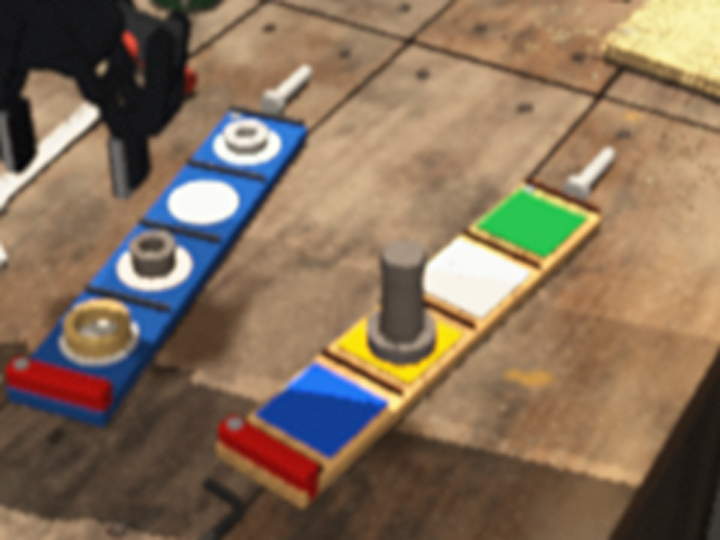

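The brass bush at (100,330), dark at (153,258) and bright at (247,138) all stand on their spots. I'll carry the punch now and look before releasing it.

```bash
sed -i 's/60 if k/80 if k/' act.py
python3 - <<'E'
from act import *
pick("punch")
if arm.get_grip_force()<20: raise SystemExit("no grip")
place("punch"); pic("scene","g4",(170,110,410,290),3)
E
```

```text
down t 31.3 pos [0.4789 0.0456 0.0369] w 0.0417 F [1.  1.  0.4] grip 0.0
grip t 31.6 pos [0.479  0.0456 0.0374] w 0.0229 F [-2.  -0.2  4.9] grip 78.8
lift t 32.3 pos [0.4786 0.0455 0.1189] w 0.0228 F [-1.   0.4 -3.8] grip 78.5
low t 34.9 pos [ 0.654  -0.01    0.0345] w 0.0227 F [-2.  -0.  -0.6] grip 78.8
```

View pics/g4.png

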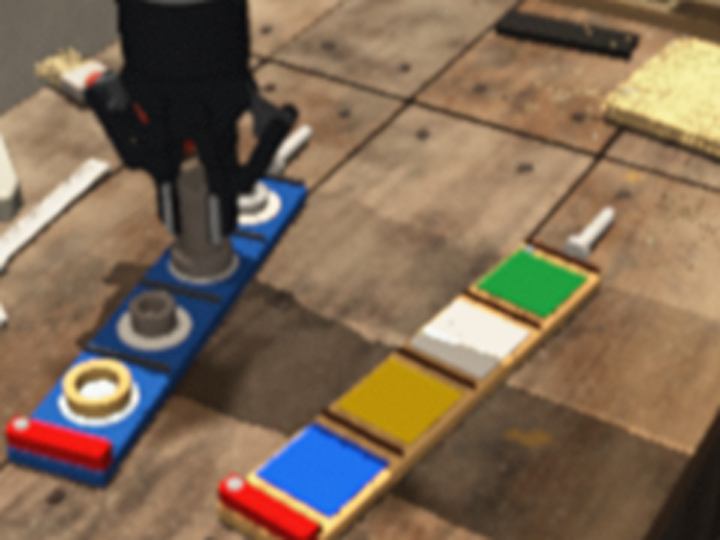

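The punch is upright on the third spot at (203,255), and the wrist force shows it resting there. Releasing it, backing off and checking from the top camera.

Run:
```python
from act import *
from meas import world,on_plane
release("punch"); arm.goto([.36,-.32,.2],best([.36,-.32,.2],W)); st("away")
c=vision.camera("top"); Wd=world(c); 
cv2.imwrite("pics/end.png",cv2.resize(c["color"][130:300,180:380,::-1],None,fx=3.5,fy=3.5,interpolation=cv2.INTER_CUBIC))
for k,h in dict(bright=.022,punch=.076,dark=.028,brass=.024).items():
    P=on_plane(c,h); m=(np.hypot(*(P[...,:2]-DST[k]).transpose(2,0,1))<.03)&(np.abs(Wd[...,2]-h)<.004)
    (x,y),r=cv2.minEnclosingCircle(P[m][:,:2].astype(np.float32)); e=np.array([x,y])-DST[k]
    print(k,m.sum(),"err mm",np.round(e*1e3,1),"dia",round(2e3*r,1))
```

```text
open t 35.3 pos [ 0.6543 -0.01    0.0347] w 0.0416 F [0.3 0.3 0.5] grip 0.0
up t 36.0 pos [ 0.6538 -0.01    0.119 ] w 0.0421 F [-0.7  1.  -0.7] grip 0.0
away t 38.3 pos [ 0.3602 -0.3199  0.1998] w 0.0423 F [-0.3  0.3 -0.2] grip 0.0
bright 159 err mm [ 0.8 -0. ] dia 30.4
punch 171 err mm [ 0.8 -0. ] dia 25.6
dark 139 err mm [ 1.4 -1.1] dia 28.9
brass 203 err mm [ 1.4 -1.5] dia 38.8
```

View pics/end.png

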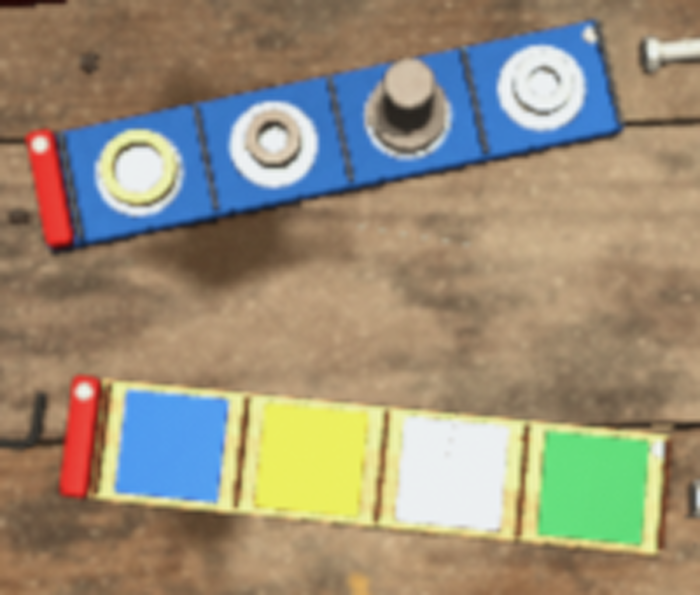

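All four pieces stand upright within 2 mm of their spot centres. From the red block (left) the order is brass (138,168), dark (273,138), punch (408,110), bright (542,85), which is the reverse of the wooden rack.

```bash
python3 -c "
from rig import arm
print(arm.hand_in())"
```

```text
the job is handed in; nothing more can be done
None
```

All four pieces stand upright on the blue rack's white spots in reverse order (brass, dark, punch, bright from the red block), each measured within about 2 mm of its spot centre, and the job was handed in at about 38 s of the 96 s allowed.

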